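# Lever open the long case on the museum desk with the letter opener

## Robot

A 6-joint arm with a two-finger parallel gripper is mounted at the origin on the work surface. World frame = base frame: x ahead of the robot, y to its left, z up, the work surface at z = 0. Lengths are in m, angles in rad, forces in N, time in s.
With the tool pointing down it reaches from about 0.35 to 0.975 m from the base axis. Payload 7.1 kg.
Tool frame: the origin (TCP) lies midway between the tips of the shut fingers; the grasp point (between the pads) lies 19 mm behind it; z points along the fingers, y is the line along which they close (so a half turn about z gives the same grasp; the last joint's range is limited). The gripper opens to 88 mm and grips with 3 to 60 N. Pads are 20 mm wide; open, the fingers measure 115 mm over their backs; the gripper's body (75 mm by 178 mm) begins 61 mm behind the grasp point.
Start: joints at [1.195, 0.423, 1.63, -0, 1.089, -0.019], TCP at [0.218, 0.586, 0.223] pointing down, gripper open.
Joint ranges: [-3, 3], [-0.9, 2.11], [0.09, 2.58], [-1.31, 4.45], [0.11, 2.69], [-2.54, 2.54]. Speed limits (rad/s): [2.39, 2.39, 3.01, 3.14, 3.14, 3.14].

## Interface

Orientations are given as a unit quaternion [w, x, y, z].
In Python, from station import move_pose, movel, movej, command_gripper, wait, inverse_kinematics, read_camera, camera_info, MotionError, job_done, get_time, get_joint_pos, get_qvel, get_effort, get_tcp_pos, get_ee_rot, get_ft_force, get_ft_torque, get_grip_width, get_finger_force gives the robot as it stands. Calls block until the motion is done:
- move_pose(position, orientation): joint-space move of the TCP to a pose.
- movel(position, frame=None, v=0.15, until_force=None): straight line of the TCP; frame=None keeps the orientation; v is the mean speed in m/s. With until_force (N) it stops when the force on the tool has changed by that much, and returns True; else False.
- movej(angles): joint-space move.
- command_gripper(opening): opening from 0.0 (shut) to 1.0 (fully open); the grip force is fixed at half the most; returns when the fingers have stopped.
- wait(seconds).
- inverse_kinematics(position, orientation): joint angles nearest the present ones, or None.
- read_camera(name): name is "scene" or "top"; returns the picture (400x640x3 uint8, red, green, blue); there is no depth.
- camera_info(name): a dict with "intrinsics" (3x3 intrinsics, pixels), "T" (4x4, takes a point from camera to world coordinates). Camera axes: x right, y up, looking along -z (the intrinsics and any distortion apply to the point x, -y, -z); pixel columns grow to the right and rows downward; lengths in m; the calibration is good to about 2 mm. A picture is of the moment at which its call begins. camera_info takes no time and is no camera call.
A pose or a line that the arm cannot do raises MotionError and nothing moves.
- job_done(): hands the job in; it is judged then, once.
Readings, each from a call of its own:
- get_time(): time.
- get_joint_pos(): joint angles.
- get_qvel(): joint speeds.
- get_effort(): joint torques, N m.
- get_tcp_pos(): TCP position.
- get_ee_rot(): TCP orientation.
- get_ft_force(): force on the tool from outside, world axes, zero at the start.
- get_ft_torque(): the same for the moment, N m.
- get_grip_width(): opening from 0.0 (shut) to 1.0 (fully open).
- get_finger_force(): force on a finger pad.
Only numpy, scipy, OpenCV 4.12 (cv2) and the standard library are available. Lean on these libraries where they do the work, as an engineer would, in place of code of your own. Each camera call takes 0.05 s, during which the arm holds its last target. There are 200 camera calls.

## Task

Pick up the letter opener by its handle, slide its blade under the front of the lid of the long wooden case and lever the lid up until it stands at least halfway to upright, so that it stays open. Only the opener may touch the long case, not the gripper, and the small case must stay shut. Then lay the opener down flat on the desk and let go of it.

Things in the scene. Friction and masses are not known exactly. Their poses are not given: they have to be found in the camera images.
- opener: Letter opener lying on the desk, pointing roughly to the robot's left: wooden bar handle 100 long, 18 wide, 20 mm high, steel blade 3 mm thick. Origin: middle of the handle's underside; x to the blade tip, z up. Handle x -50 to 50 mm; blade 10 mm above the origin, 20 mm wide from x 50 to 135, then 12 wide to the blunt tip at x 155. About 80 g, balances at x 25 mm.
- case: Long dark wooden case (small one: 110 wide), fixed, left or right: 200 mm wide (y), 100 deep (x). Origin: centre of underside; x from the front, which faces the robot within 20 degrees, to the hinged back, z up. Lid: 8 mm board, underside 66 mm up, front edge at x -65. Front wall x -50 to -44, only 48 mm high: an 18 mm slot under the lid, 188 mm wide. Inside empty, floor 6 mm up.
- case_lid (a joint): Lid of the long case, rad: 0 shut, grows as its front edge rises, 1.57 upright, stop at 1.75; starts up to 0.04 ajar. The hinge line runs along the case's y at its x = 50 mm, 66 mm above the desk. Stiff hinge: about 2 N at the front edge lifts it, and it stays where it is left.
- small_lid (a joint): Lid of the small dark wooden case, which is 110 mm wide and otherwise like the long one; rad, 0 shut. To be left shut.
There are look-alikes about, which are no part of the job. What is meant by the opener is not pink or purple, and is the larger of those in its own colour.

How it is judged:
By the outcome, as a careful person would: the job done as asked, in the order asked, and still so for the second after the job is handed in, with the robot touching nothing.
It also fails if it takes over 54 s, if anything falls off the work surface, if the arm or the gripper's body presses on something with over 40 N, if the wrist force passes 120 N, or if a joint passes its speed limit or range.

## Working session

There is one attempt and no reset: what is moved stays moved. The work goes in short steps, each a Python script; the robot and the scene stay as the last script left them, time stands still between calls to the robot, and variables do not carry over. Pictures are saved under pics/ and viewed, at most 10 in all, crops included, and the job is handed in when it is done.

```bash
ls; mkdir -p pics; python3 - <<'E'
from station import *
import cv2,numpy as np
for n in("top","scene"):
    im=read_camera(n);cv2.imwrite(f"pics/{n}0.png",im[:,:,::-1]);i=camera_info(n);print(n,{k:(np.round(v,4).tolist() if not isinstance(v,str) else v) for k,v in i.items()})
print(get_time(),get_ee_rot(),get_ft_force())
E
```

```text
pics
top {'intrinsics': [[459.3845, 0.0, 313.866], [0.0, 459.3845, 189.7433], [0.0, 0.0, 1.0]], 'T': [[-0.0212, 0.9977, -0.0646, 0.4316], [-0.9995, -0.0198, 0.023, 0.0189], [0.0217, 0.065, 0.9976, 1.1365], [0.0, 0.0, 0.0, 1.0]]}
scene {'intrinsics': [[466.0106, 0.0, 315.194], [0.0, 466.0106, 201.1561], [0.0, 0.0, 1.0]], 'T': [[0.8199, -0.4308, 0.3772, 0.8545], [0.5725, 0.6237, -0.5322, -0.5517], [-0.006, 0.6523, 0.758, 0.8626], [0.0, 0.0, 0.0, 1.0]]}
0.1 [-1.29701349e-04  1.77459259e-01  9.84127918e-01 -6.59719780e-04] [ 0.8160874  -0.82437185  0.98042439]
```

View pics/top0.png

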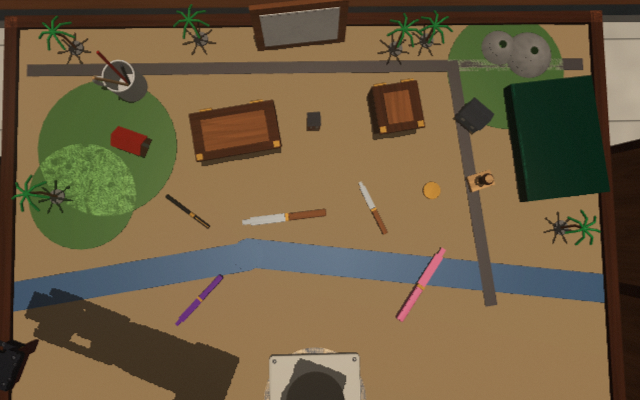

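View pics/scene0.png

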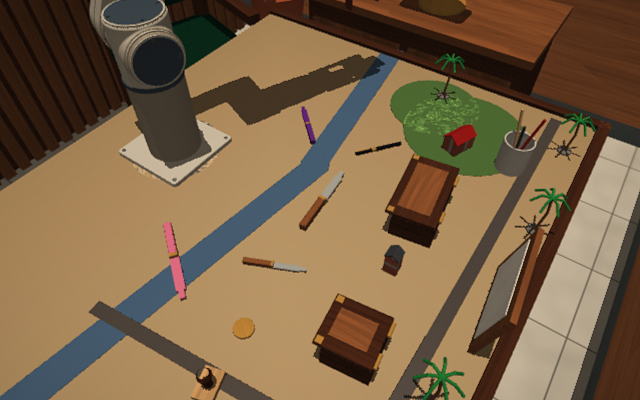

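Top view: candidates for the opener are brown/steel large (285,217), brown/steel small (373,207), black (188,211), purple (200,300) and pink (421,284). I choose (285,217), the larger brown one, with its tip to the left. The long case is at (235,131) and the small case at (397,107).

```bash
python3 - <<'E'
import cv2,numpy as np
a=cv2.imread("pics/top0.png")
c=cv2.resize(a[85:235,180:390],None,fx=3.7,fy=3.7,interpolation=cv2.INTER_CUBIC)
cv2.imwrite("pics/crop1.png",c)
h=cv2.cvtColor(a,cv2.COLOR_BGR2HSV)
for p in [(305,213),(320,212),(265,219),(250,221),(285,205),(235,130),(195,135),(235,157),(277,120),(205,160),(300,217)]:print(p,a[p[1],p[0]],h[p[1],p[0]])
E
```

```text
(305, 213) [ 44  79 130] [ 12 169 130]
(320, 212) [ 43  78 129] [ 12 170 129]
(265, 219) [169 181 185] [ 23  22 185]
(250, 221) [165 175 181] [ 19  23 181]
(285, 205) [ 80 121 151] [ 17 120 151]
(235, 130) [ 38  71 122] [ 12 176 122]
(195, 135) [25 44 75] [ 11 170  75]
(235, 157) [38 55 71] [ 15 119  71]
(277, 120) [ 52  79 104] [ 16 127 104]
(205, 160) [22 37 52] [ 15 147  52]
(300, 217) [ 45  75 125] [ 11 163 125]
```

View pics/crop1.png

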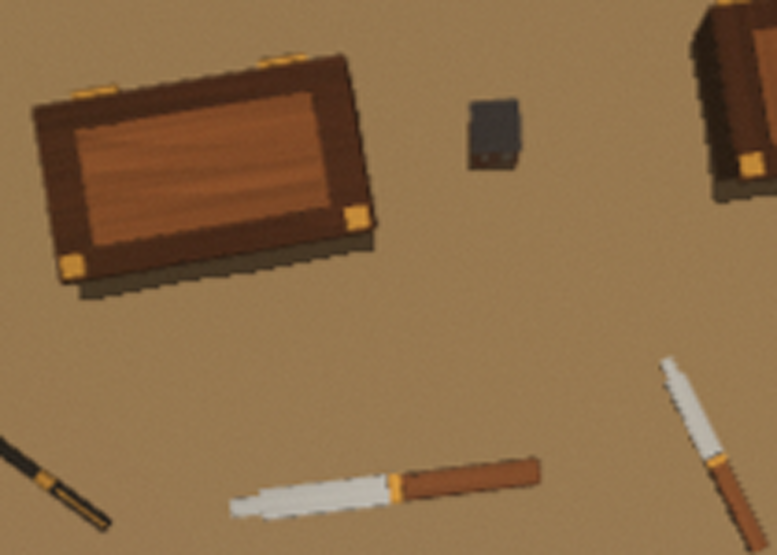

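The crop confirms it: the larger brown-handled opener has its handle end at about (326,211), gold collar at (287,216) and tip at (243,222). The lid is shut, with front corners at about (197,161) and (280,147), and its hinges are at the back.

```bash
cat > h.py <<'E'
import numpy as np,cv2
from station import *
from scipy.spatial.transform import Rotation as R
def ray(n,px,z):
    i=camera_info(n);K=np.array(i["intrinsics"]);T=np.array(i["T"])
    px=np.atleast_2d(px).astype(float)
    d=np.c_[px,np.ones(len(px))]@np.linalg.inv(K).T
    d=(d*[1,-1,-1])@T[:3,:3].T;o=T[:3,3]
    return o+d*((z-o[2])/d[:,2])[:,None]
def proj(n,p):
    i=camera_info(n);K=np.array(i["intrinsics"]);T=np.array(i["T"])
    q=(np.atleast_2d(p)-T[:3,3])@T[:3,:3]*[1,-1,-1]@K.T
    return q[:,:2]/q[:,2:]
def blob(m,c,x0,x1,y0,y1):
    mm=np.zeros(m.shape,np.uint8);mm[y0:y1,x0:x1]=m[y0:y1,x0:x1]
    n,l,s,_=cv2.connectedComponentsWithStats(mm)
    k=1+np.argmax(s[1:,4]);return np.argwhere(l==k)[:,::-1]
def rect(p):
    c,s,a=cv2.minAreaRect((p[:,:2]*1000).astype(np.float32));return np.round(c,1),np.round(s,1),round(a,1),cv2.boxPoints((c,s,a)).round(1).tolist()
def quat(tx,tz):  # tool x and z directions
    tz=tz/np.linalg.norm(tz);ty=np.cross(tz,tx);ty/=np.linalg.norm(ty)
    q=R.from_matrix(np.c_[np.cross(ty,tz),ty,tz]).as_quat();return q[[3,0,1,2]]
E
python3 - <<'E'
from h import *
a=cv2.imread("pics/top0.png");h=cv2.cvtColor(a,cv2.COLOR_BGR2HSV);H,S,V=[h[:,:,i].astype(int) for i in range(3)]
hd=blob((S>145)&(V<145),0,285,335,203,225)
bl=blob((S<70)&(V>130),0,236,292,207,232)
ld=blob(((S>140)&(V>40)&(V<140))|(S>185),0,183,287,95,166)
for n,p,z in(("handle",hd,.02),("blade",bl,.0115),("lid",ld,.074)):
    w=ray("top",p,z);print(n,len(p),rect(w),(w.mean(0)*1000).round(1))
# scene: lid mask too
b=cv2.imread("pics/scene0.png");h=cv2.cvtColor(b,cv2.COLOR_BGR2HSV)
cv2.imwrite("pics/crop2.png",cv2.resize(b[145:250,290:470],None,fx=4.2,fy=4.2,interpolation=cv2.INTER_CUBIC))
E
```

```text
handle 253 (array([445.1,  11.1]), array([16.5, 89.5]), 6.4, [[432.0, 54.70000076293945], [441.8999938964844, -34.20000076293945], [458.29998779296875, -32.400001525878906], [448.29998779296875, 56.5]]) [445.1  11.3  20. ]
blade 332 (array([434.3, 118.5]), array([ 20.2, 103.4]), 5.9, [[418.8999938964844, 168.89999389648438], [429.6000061035156, 66.0], [449.70001220703125, 68.0999984741211], [439.1000061035156, 170.89999389648438]]) [434.6 115.3  11.5]
lid 4139 (array([644.4, 176. ]), array([119.1, 200.6]), 8.7, [[570.2999877929688, 266.1000061035156], [600.7000122070312, 67.80000305175781], [718.5, 85.9000015258789], [688.0, 284.20001220703125]]) [643.5 175.9  74. ]
```

View pics/crop2.png

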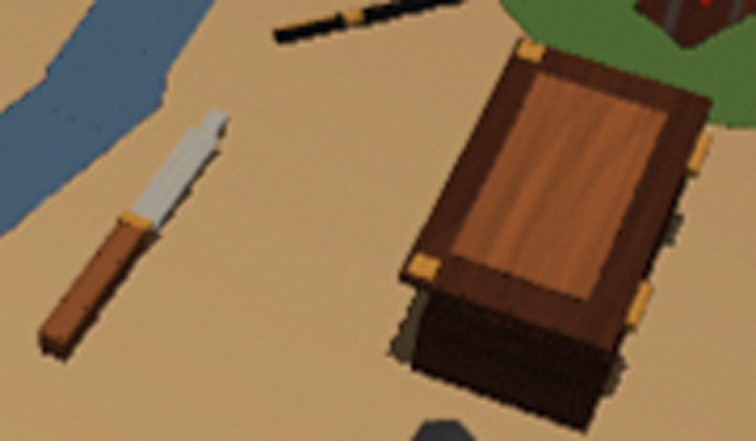

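```bash
python3 - <<'E'
from h import *
def tri(a,b):
    A=[];B=[]
    for n,p in(("top",a),("scene",b)):
        o=np.array(camera_info(n)["T"])[:3,3];d=ray(n,p,0)[0]-o;d/=np.linalg.norm(d);P=np.eye(3)-np.outer(d,d);A.append(P);B.append(P@o)
    s=np.linalg.lstsq(np.vstack(A),np.hstack(B),rcond=None)[0];return (s*1000).round(1)
c=lambda x,y:(180+x/3.7,85+y/3.7)
s=lambda x,y:(290+x/4.2,145+y/4.2)
print("FR",tri(c(373,227),s(401,279)),"FL",tri(c(62,284),s(520,38)),"BR",tri(c(346,55),s(612,352)))
print("house foot row131 z0",ray("top",[(307,131),(320,131),(307,112),(320,112)],0).round(3).tolist())
print("house top at z.04",ray("top",[(307,126),(320,126),(307,112),(320,112)],.04).round(3).tolist())
sc=cv2.imread("pics/scene0.png")
print("scene house: base (390,275), roof (395,247)",ray("scene",[(390,275)],0).round(3),tri((313,119),(396,247)))
# IK checks
ey=np.array([-.1515,.9885,0]);ex=np.array([.9885,.1515,0]);O=np.array([.6497,.1768,0])
d=np.array([-.107,.994,0])
print(inverse_kinematics([.442,.0412,.004],quat(d,np.array([0,0,-1.]))))
for x,z in((-63,.06),(0,.17),(20,.18)):print(inverse_kinematics(O+ex*x/1000-ey*.15+[0,0,z],quat(ey,np.array([0,0,-1.]))))
E
```

```text
FR [604.   69.4  68.5] FL [571.7 265.2  71.4] BR [715.2  85.3  71.1]
house foot row131 z0 [[0.653, 0.007, 0.0], [0.652, -0.026, 0.0], [0.701, 0.006, 0.0], [0.7, -0.027, 0.0]]
house top at z.04 [[0.657, 0.007, 0.04], [0.657, -0.024, 0.04], [0.691, 0.006, 0.04], [0.691, -0.025, 0.04]]
scene house: base (390,275), roof (395,247) [[ 0.677 -0.026  0.   ]] [668.3  -6.1  73.1]
[ 6.61340225e-02  5.74777693e-01  2.12425236e+00 -4.44089210e-16
  4.42562604e-01 -4.10989329e-02]
[ 1.16026994e-02  6.19770621e-01  1.74849784e+00 -4.44089210e-16
  7.73324194e-01 -1.40476439e-01]
[ 2.47135087e-02  5.50100288e-01  1.55276104e+00 -4.44089210e-16
  1.03873133e+00 -1.27365629e-01]
[ 2.83806294e-02  5.66822733e-01  1.49705926e+00 -4.44089210e-16
  1.07771066e+00 -1.23698509e-01]
```

```bash
python3 - <<'E'
from h import *
dn=np.array([0,0,-1.]);d=np.array([-.107,.994,0]);g=np.array([.4421,.0412,0]);q=quat(d,dn)
move_pose(g+[0,0,.13],q); movel(g+[0,0,.004],v=.12)
print(get_tcp_pos(),get_ft_force(),get_time())
command_gripper(0.0);print(get_grip_width()*88,get_finger_force())
movel(g+[0,0,.10],v=.1)
print(get_grip_width()*88,get_finger_force(),get_ft_force(),get_time())
for n in("top","scene"):
    im=read_camera(n)[:,:,::-1];cv2.imwrite(f"pics/{n}1.png",im)
a=cv2.imread("pics/top1.png")[120:260,190:370];b=cv2.imread("pics/scene1.png")[110:250,250:430]
cv2.imwrite("pics/p1.png",cv2.resize(np.hstack([a,b]),None,fx=2.2,fy=2.2,interpolation=cv2.INTER_CUBIC))
E
```

```text
[0.44254465 0.04125496 0.00445788] [ 0.37594562  0.41865645 -0.06041212] 3.4333
17.563134828019642 29.98840481042862
17.87821254736523 29.98791128396988 [ 0.39773474 -0.17788148 -0.80103742] 5.6167
```

View pics/p1.png

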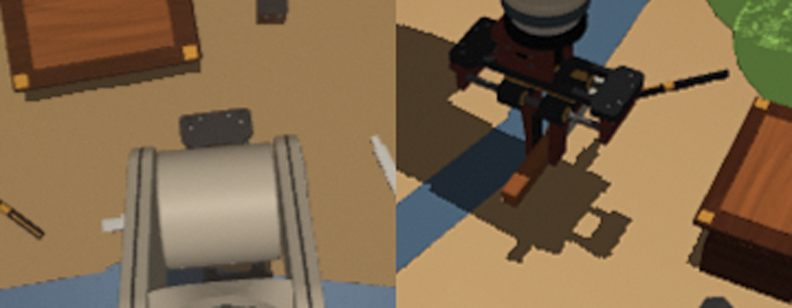

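```bash
cat >> h.py <<'E'
ey=np.array([-.1515,.9885,0]);ex=np.array([.9885,.1515,0]);O=np.array([.6497,.1768,0])
dn=np.array([0,0,-1.])
dd=ey-np.tan(np.radians(2))*ex+np.tan(np.radians(3))*dn;dd/=np.linalg.norm(dd)
tz=dn-(dn@dd)*dd;tz/=np.linalg.norm(tz);Q=quat(dd,tz)
lat=-np.cross(tz,dd) # toward case +x?
if lat@ex<0: lat=-lat
off=.05*dd+.010*lat+(.0065+.0015)*(-tz)   # TCP -> blade's rear top edge at opener x=75
def tcp(bx,bz,by=-.100): return O+ex*bx+ey*by+np.array([0,0,bz])-off
E
python3 - <<'E'
from h import *
print("tip predicted px",proj("top",get_tcp_pos()+np.array([-.107,.994,0])*.13+[0,0,.0065]))
s=tcp(-.110,.0595);print(s)
q=get_joint_pos()
for b in[(-.110,.10),(-.052,.0595),(.02,.153)]:print(inverse_kinematics(tcp(*b),Q))
move_pose(tcp(-.110,.10),Q);movel(s,v=.1)
f0=np.array(get_ft_force())
r=movel(tcp(-.052,.0595),v=.04,until_force=3);p=get_tcp_pos()
print(r,p-tcp(-.052,.0595),np.array(get_ft_force())-f0,get_time())
for n in("top","scene"):
    cv2.imwrite(f"pics/{n}2.png",read_camera(n)[:,:,::-1])
a=cv2.imread("pics/top2.png")[85:225,180:360];b=cv2.imread("pics/scene2.png")[110:250,310:490]
cv2.imwrite("pics/p2.png",cv2.resize(np.hstack([a,b]),None,fx=2.2,fy=2.2,interpolation=cv2.INTER_CUBIC))
E
```

```text
tip predicted px [[235.97203129 222.8691342 ]]
[0.55564927 0.00995369 0.05412605]
[ 0.02525993  0.50246395  1.86908775 -0.07476175  0.763005   -0.1078605 ]
[ 0.03727153  0.63003391  1.74860846 -0.07541402  0.75655931 -0.09502609]
[ 0.04935749  0.58973361  1.54188926 -0.06146315  1.00364132 -0.10476474]
False [-2.57202909e-04 -3.51372893e-05 -1.84164624e-05] [-0.52991596  0.02887254 -0.23178894] 8.4167
```

View pics/p2.png

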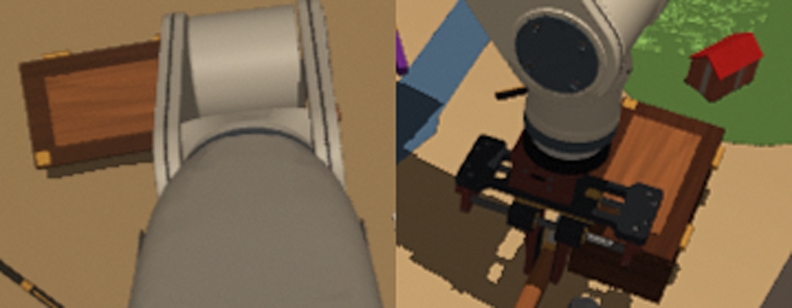

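The blade is at the lid front with no contact force, and the gripper is just outside the case's right end. The tip was seen at (237,222) and predicted at (236,223). Now the lift.

```bash
python3 - <<'E'
from h import *
f0=np.array(get_ft_force())
movel(tcp(-.0525,.0665),v=.04)
print((np.array(get_ft_force())-f0).round(1))
for th in[.06,.12]+list(np.arange(.2,1.26,.15)):
    r=.1025-np.clip((th-.12)/.4,0,1)*.012
    movel(tcp(.05-r*np.cos(th),.066+r*np.sin(th)),v=.06)
    f=np.array(get_ft_force())-f0;print(round(th,2),f.round(1),np.array(get_ft_torque()).round(2),round(get_grip_width()*88,2))
    if np.linalg.norm(f)>20:break
print(get_time())
for n in("top","scene"):
    cv2.imwrite(f"pics/{n}3.png",read_camera(n)[:,:,::-1])
a=cv2.imread("pics/top3.png")[70:210,180:360];b=cv2.imread("pics/scene3.png")[70:250,330:530]
b=cv2.resize(b,(156,140))
cv2.imwrite("pics/p3.png",cv2.resize(np.hstack([a,b]),None,fx=2.3,fy=2.3,interpolation=cv2.INTER_CUBIC))
E
```

```text
[-0.2  1.1 -0. ]
0.06 [ 0.6  0.6 -0.3] [-0.02  0.06  0.01] 17.65
0.12 [-0.8  0.7  0.5] [-0.06  0.05 -0.  ] 17.71
0.2 [-1.1  1.6  0.5] [-0.02  0.03 -0.01] 17.88
0.35 [-1.1  0.8  1. ] [-0.08  0.08  0.02] 17.56
0.5 [-0.7  1.1 -0.3] [0.03 0.07 0.03] 17.55
0.65 [-1.2  0.9  0.4] [-0.06  0.08  0.03] 17.7
0.8 [-0.7  1.1  0.6] [-0.02  0.07  0.02] 17.85
0.95 [-0.6  1.2  0. ] [-0.    0.04 -0.  ] 17.8
1.1 [-0.5  0.1 -0.1] [-0.03  0.14 -0.02] 17.91
1.25 [-1.1  0.8 -0.8] [-0.02  0.04 -0.04] 17.89
12.3083
```

View pics/p3.png

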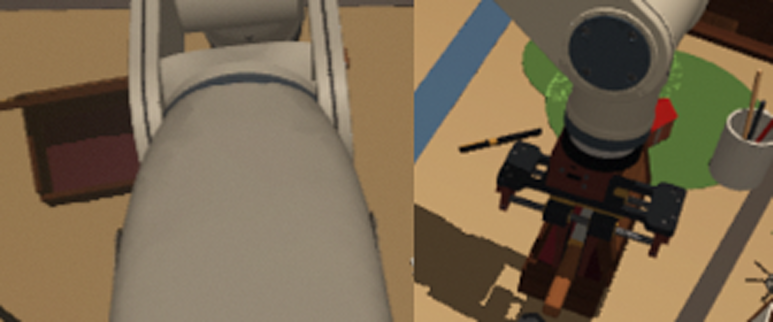

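```bash
python3 - <<'E'
from h import *
d=np.array([-.107,.994,0]);g=np.array([.4421,.0412,0]);q=quat(d,dn)
movel(tcp(-.12,.155),v=.12)
move_pose(g+[0,0,.09],q)
im=read_camera("top");cv2.imwrite("pics/top4.png",im[:,:,::-1])
print("tip pred",proj("top",get_tcp_pos()+d*.13+[0,0,.0065]))
movel(g+[0,0,.015],v=.1)
print(movel(g+[0,0,.0045],v=.015,until_force=4),get_tcp_pos(),get_ft_force(),get_time())
cv2.imwrite("pics/scene4.png",read_camera("scene")[:,:,::-1])
a=cv2.imread("pics/top4.png")[60:240,180:360];b=cv2.imread("pics/scene4.png")[80:260,270:500]
cv2.imwrite("pics/p4.png",cv2.resize(np.hstack([a,b]),None,fx=1.9,fy=1.9,interpolation=cv2.INTER_CUBIC))
E
```

```text
tip pred [[236.48698881 221.81881149]]
False [0.44207214 0.04120271 0.00446158] [ 0.30025155 -0.25230566 -0.46194211] 16.1
```

View pics/p4.png

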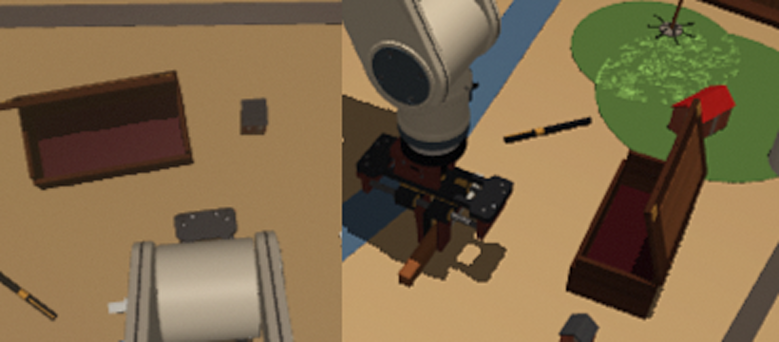

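The lid stands near upright and stays there. The tip is at about (237,222) as predicted, so the opener hasn't slipped in the grip. Now release it, retreat and check.

```bash
python3 - <<'E'
from h import *
g=np.array([.4421,.0412,0])
command_gripper(0.6);wait(.3);movel(g+[0,0,.15],v=.1)
j=np.array(get_joint_pos());j[0]=-0.9;movej(j.tolist());wait(.5)
print(get_time(),get_grip_width())
for n in("top","scene"):
    cv2.imwrite(f"pics/{n}5.png",read_camera(n)[:,:,::-1])
a=cv2.imread("pics/top5.png")[60:260,180:440];b=cv2.imread("pics/scene5.png")[80:380,230:500]
cv2.imwrite("pics/p5.png",cv2.resize(np.hstack([cv2.resize(a,(390,300)),b]),None,fx=1.2,fy=1.2))
h=cv2.cvtColor(cv2.imread("pics/top5.png"),cv2.COLOR_BGR2HSV);H,S,V=[h[:,:,i].astype(int) for i in range(3)]
print(rect(ray("top",blob((S<70)&(V>130),0,230,300,200,240),.0115)))
E
```

```text
20.8 0.5997226408014785
(array([434.9, 118.5]), array([ 20.3, 103.4]), 5.9, [[419.5, 168.89999389648438], [430.20001220703125, 66.0999984741211], [450.29998779296875, 68.0999984741211], [439.70001220703125, 171.0]])
```

View pics/p5.png

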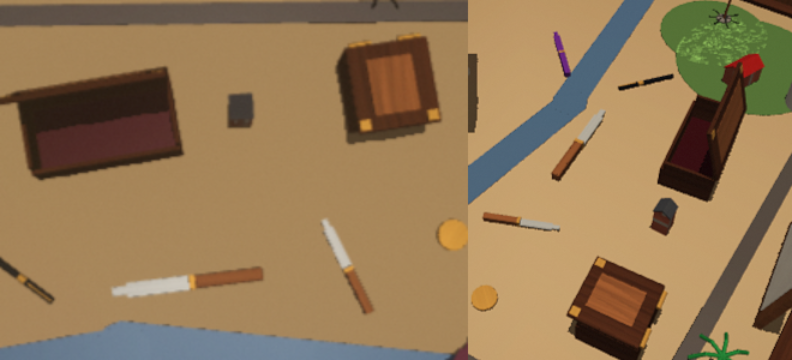

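The opener lies flat within 1 mm of where it started. The long case is open, the small case is shut, and the arm is clear.

```bash
python3 -c "
from station import *
print(job_done())"
```

```text
the job is handed in; nothing more can be done
None
```

I levered the long case's lid up with the opener and it stayed standing near upright. The small case is still shut, the opener is back flat on the desk and released, and I handed the job in after about 21 s of the 54 s allowed.

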